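# Put the printer-levelling kit away

### The arm

A 6-joint arm with a two-finger parallel gripper is mounted at the origin on the work surface. World frame = base frame: x ahead of the robot, y to its left, z up, the work surface at z = 0. Lengths are in m, angles in rad, forces in N, time in s.
With the tool pointing down it reaches from about 0.4 to 0.825 m from the base axis. Payload 7 kg.
Tool frame: the origin (TCP) lies midway between the tips of the shut fingers; the grasp point (between the pads) lies grip_depth behind it (grip_depth is the distance from the TCP to the grasp point, in m); x points along the fingers, y is the direction in which the jaws open and shut, and the axes are right-handed (so a half turn about x gives the same grasp; the last joint's range is limited). The gripper opens to 88 mm and grips with 3 to 60 N. Pads are 19 mm wide; open, the fingers measure 130 mm over their backs; the gripper's body (78 mm by 193 mm) begins 47 mm behind the grasp point.
Start: joints at [1.448, 0.359, 0.012, 0, -1.224, -0.288], TCP at [0.27, 0.619, 0.227] pointing down, gripper open.
Joint ranges: [-3.07, 3.07], [-1.43, 2.12], [-1.02, 1.25], [-3.03, 1.67], [-3.05, -0], [-3.03, 3.03]. Speed limits (rad/s): [2.39, 2.39, 3.01, 3.14, 3.14, 3.14].

### API

Orientations are given as a unit quaternion [w, x, y, z].
In Python, from cell import * gives the robot as it stands. Calls block until the motion is done:
- reach(position, orientation): joint-space move of the TCP to a pose.
- line_to(position, rotation=None, velocity=0.15): straight line of the TCP; rotation=None keeps the orientation; velocity is the mean speed in m/s.
- move_j(angles): joint-space move.
- release() and clamp(): open the fingers fully, or close them until they stop; the grip force is fixed at half the most.
- hold(seconds).
- ik(position, orientation): joint angles nearest the present ones, or None.
- snapshot(name): name is "scene" or "top" or "wrist"; returns the picture (480x640x3 uint8, blue, green, red); there is no depth.
- camera_model(name): a dict with "fx", "fy", "cx", "cy" (pixels), "R" (3x3) and "t" (3): a world point X has camera coordinates R X + t. Camera axes: x right, y down, z forward; pixel columns grow to the right and rows downward; lengths in m; the calibration is good to about 2 mm. A picture is of the moment at which its call begins: read the wrist's pose just before it. camera_model takes no time and is no camera call; for the wrist camera it gives the pose at the moment of the call.
A pose or a line that the arm cannot do raises PlanningError and nothing moves.
- sign_off(): hands the job in, once; it reports no verdict.
Trained networks look in the newest picture that a camera, given by its name, has taken for a name from the list of things; names that differ only in an ending like _2 or _b are one class to them, and where a whole thing is asked for, a point or a joint stands for the part that bears it (a point fixed in the world has none). Each returns a list of dicts, best first, with "confidence" (0 to 1); they miss things now and then, are a little off and sometimes report something else, mostly with a low value. They report only what shows in the picture. A call takes as long as a camera call. They do not tell look-alikes from the thing itself.
- look_for(camera, thing): "at" ([column, row] in pixels, amid what is visible of it).
- regions_of(camera, thing): "mask" (480x640 bool, what is visible of it) and "at" ([column, row] in pixels, amid what is visible of it).
- mark_of(camera, thing): "at" ([column, row] in pixels: a listed point, or the origin of a listed thing).
Readings, each from a call of its own:
- current_time_s(): time.
- current_qpos(): joint angles.
- current_joint_vel(): joint speeds.
- current_effort(): joint torques, N m.
- current_tool_pos(): TCP position.
- current_orientation(): TCP orientation.
- current_force(): force on the tool from outside, world axes, zero at the start.
- current_wrist_torque(): the same for the moment, N m.
- current_width(): finger opening in m.
Only numpy, scipy, OpenCV 4.12 (cv2) and the standard library are available. Lean on these libraries where they do the work, as an engineer would, in place of code of your own. Each camera call takes 0.05 s, during which the arm holds its last target.

### The job

The printer cart has been levelled, so put the kit away: first take the pocket level out of the wedge tray and hang it by its slot on the stand's peg. Then pack every yellow wedge into the tray, flat on its floor, as one closed row that starts tight against the red end wall, neighbours head to tail (thick end beside thin end) and touching or nearly so. Do not disturb the mug, the push-pin tin or the stapler.

Things in the scene. Friction and masses are not known exactly. Their poses are not given: they have to be found in the camera images.
- tray: fixed grey tray, floor 4 thick, inside 70 (x) by 184 (y); walls 4 thick and only 6 above the floor, but the -y end is a red wall 24 high, 56 wide, inner face y=-92. Origin: centre of underside. Wedges lie across it (their x along or against its x), side by side along y, 23 of row each if head to tail. First one: straight face on the red wall, thin end to +x
- tray_beyond (a point): imaginary point 100 beyond the tray's centre along its +x, at floor height; axes as the tray
- level: loose pocket spirit level 120 long (x), 16 thick (y), 54 high, 150 g, metal rails, blue ends; it starts upright on its edge in the tray, along it. Origin: centre of underside. A slot 24 wide (x), 26 high (z 18 to 44) goes through its thickness in the middle; the 10 high rail above it hangs on the peg. Hold it across its thickness near the top, 38 to either side of the middle
- level_slot (a point): centre of the level's slot, 31 above its underside; axes as the level
- stand: fixed cherry wood stand: base 110 x 110 x 10 (x -65 to +45), post 30 wide (y), 14 thick, front face x=0, top z=135. Origin: on the table under the middle of the post's front face. A level steel peg, 8 in diameter, leaves that face at z=115 and runs 65 to -x; its end turns up 5, so the end is 13 high in all
- peg_mid (a point): on the peg's axis, 36 out from the post's face; axes as the stand: the peg's free end points to -x, z up
- mug: pale ceramic mug, radius 40, 90 high, origin centre of its underside; not to be disturbed
- tin: red push-pin tin, radius 31, 36 high, origin centre of its underside; not to be disturbed
- stapler: silver stapler, 130 long (x), 36 wide, 58 high, origin centre of its underside; not to be disturbed
- wedge1: one of 5 to 7 like yellow wedges on its side, taper seen from above: 64 long (x), 26 high, 70 g. Origin: underside, midway. +x end thin (12: y -11.5 to 0.5), -x end thick (34: y -11.5 to 22.5), 23 midway. Face y=-11.5 is straight, the other slants. Black grip block on top: 20 (x) by 10 (y), z 26 to 52, over the origin; hold it by its x faces (20 apart), fingertips above z=26, clear of the next wedge
- wedge2: one of 5 to 7 like yellow wedges on its side, taper seen from above: 64 long (x), 26 high, 70 g. Origin: underside, midway. +x end thin (12: y -11.5 to 0.5), -x end thick (34: y -11.5 to 22.5), 23 midway. Face y=-11.5 is straight, the other slants. Black grip block on top: 20 (x) by 10 (y), z 26 to 52, over the origin; hold it by its x faces (20 apart), fingertips above z=26, clear of the next wedge
- wedge3: one of 5 to 7 like yellow wedges on its side, taper seen from above: 64 long (x), 26 high, 70 g. Origin: underside, midway. +x end thin (12: y -11.5 to 0.5), -x end thick (34: y -11.5 to 22.5), 23 midway. Face y=-11.5 is straight, the other slants. Black grip block on top: 20 (x) by 10 (y), z 26 to 52, over the origin; hold it by its x faces (20 apart), fingertips above z=26, clear of the next wedge
- wedge4: one of 5 to 7 like yellow wedges on its side, taper seen from above: 64 long (x), 26 high, 70 g. Origin: underside, midway. +x end thin (12: y -11.5 to 0.5), -x end thick (34: y -11.5 to 22.5), 23 midway. Face y=-11.5 is straight, the other slants. Black grip block on top: 20 (x) by 10 (y), z 26 to 52, over the origin; hold it by its x faces (20 apart), fingertips above z=26, clear of the next wedge
- wedge5: one of 5 to 7 like yellow wedges on its side, taper seen from above: 64 long (x), 26 high, 70 g. Origin: underside, midway. +x end thin (12: y -11.5 to 0.5), -x end thick (34: y -11.5 to 22.5), 23 midway. Face y=-11.5 is straight, the other slants. Black grip block on top: 20 (x) by 10 (y), z 26 to 52, over the origin; hold it by its x faces (20 apart), fingertips above z=26, clear of the next wedge
- wedge6: one of 5 to 7 like yellow wedges on its side, taper seen from above: 64 long (x), 26 high, 70 g. Origin: underside, midway. +x end thin (12: y -11.5 to 0.5), -x end thick (34: y -11.5 to 22.5), 23 midway. Face y=-11.5 is straight, the other slants. Black grip block on top: 20 (x) by 10 (y), z 26 to 52, over the origin; hold it by its x faces (20 apart), fingertips above z=26, clear of the next wedge
- wedge7: one of 5 to 7 like yellow wedges on its side, taper seen from above: 64 long (x), 26 high, 70 g. Origin: underside, midway. +x end thin (12: y -11.5 to 0.5), -x end thick (34: y -11.5 to 22.5), 23 midway. Face y=-11.5 is straight, the other slants. Black grip block on top: 20 (x) by 10 (y), z 26 to 52, over the origin; hold it by its x faces (20 apart), fingertips above z=26, clear of the next wedge
Not all that is in view belongs to the job. Leave any grey look-alike of the wedge4 alone.

How it is judged:
By the outcome, as a careful person would: the job done as asked, in the order asked, and still so for the second after the job is handed in, with the robot touching nothing.
Of wedge1, wedge2, wedge3, wedge4, wedge5, wedge6, wedge7 only 5 to 7 are there at a start; the rules pass over those that are not, and their reading is None.
At some moment in a run one of wedge1, wedge2, wedge3, wedge4, wedge5, wedge6, wedge7 may be knocked a few centimetres aside while the robot is not near it.
It also fails if it takes over 208 s, if anything falls off the work surface, if the arm or the gripper's body presses on something with over 40 N, if the wrist force passes 120 N, or if a joint passes its speed limit or range.

## Working session

There is one attempt and no reset: what is moved stays moved. The work goes in short steps, each a Python script; the robot and the scene stay as the last script left them, time stands still between calls to the robot, and variables do not carry over. Pictures are saved under pics/ and viewed, and the job is handed in when it is done.

```bash
ls; mkdir -p pics
python3 - <<'E'
from cell import *
import cv2, numpy as np
for n in ("scene","top","wrist"):
    im=snapshot(n); cv2.imwrite(f"pics/{n}0.png",im)
    c=camera_model(n); print(n,{k:np.round(v,4).tolist() for k,v in c.items()})
print(current_time_s(),current_orientation(),current_tool_pos(),current_width())
import cell; print([k for k in dir(cell) if not k.startswith('_')])
try: print(grip_depth)
except Exception as e: print(e)
E
```

```text
pics
scene {'fx': 499.4611, 'fy': 499.4611, 'cx': 314.8735, 'cy': 245.3434, 'R': [[0.4543, 0.8908, -0.0021], [0.616, -0.3158, -0.7217], [-0.6436, 0.3266, -0.6922]], 't': [-0.2531, -0.2658, 1.6564]}
top {'fx': 522.5463, 'fy': 522.5463, 'cx': 314.5357, 'cy': 244.0268, 'R': [[-0.0044, -0.9995, 0.0326], [-0.9851, -0.0013, -0.1718], [0.1717, -0.0329, -0.9846]], 't': [-0.0187, 0.5552, 1.004]}
wrist {'fx': 338.8059, 'fy': 338.8059, 'cx': 318.7359, 'cy': 244.3052, 'R': [[-0.4002, -0.9164, 0.0017], [-0.8875, 0.388, 0.2488], [-0.2286, 0.098, -0.9686]], 't': [0.6732, -0.0319, 0.3895]}
0.15 [ 0.1437803  -0.69219826  0.14471698  0.69227581] [0.26944506 0.618474   0.22583384] 0.08777482218277353
['PlanningError', 'camera_model', 'clamp', 'current_effort', 'current_force', 'current_joint_vel', 'current_orientation', 'current_qpos', 'current_time_s', 'current_tool_pos', 'current_width', 'current_wrist_torque', 'grip_depth', 'hold', 'ik', 'line_to', 'look_for', 'mark_of', 'move_j', 'reach', 'regions_of', 'release', 'sign_off', 'snapshot']
0.0188
```

View pics/top0.png

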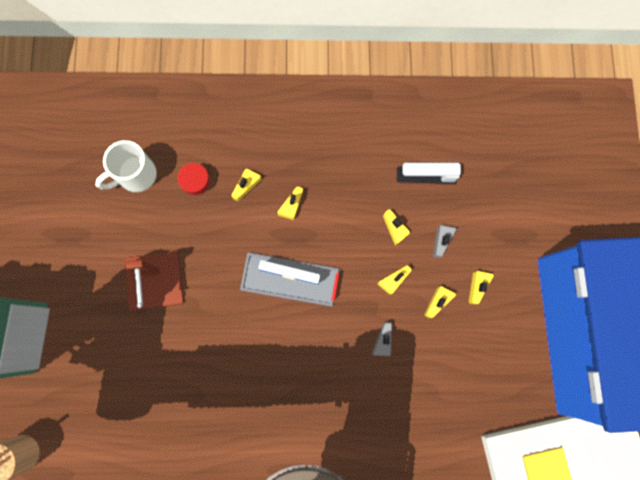

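View pics/scene0.png

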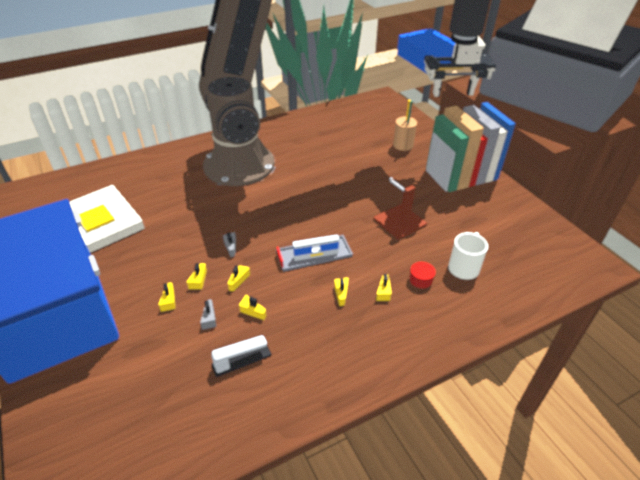

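View pics/wrist0.png

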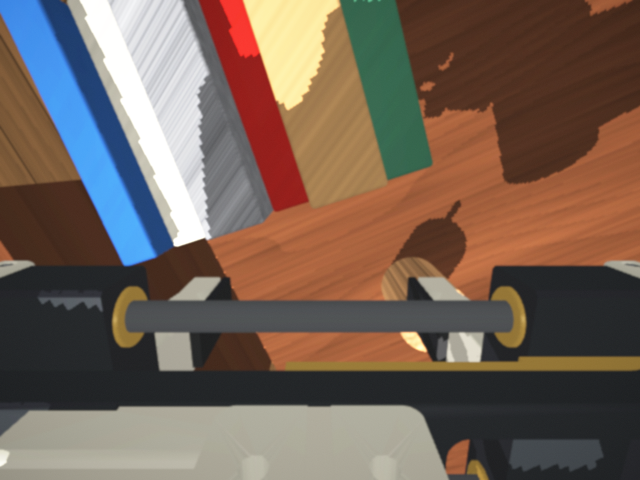

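The top view shows the level in the tray at about (289,272), the red end at (336,287) and the stand at (153,281). There are six yellow wedges, at (246,184), (291,203), (396,226), (396,279), (440,301) and (481,287), and grey look-alikes at (444,241) and (384,339).

```bash
cat > h.py <<'E'
from cell import *
import numpy as np, cv2
from scipy.optimize import minimize
from scipy.spatial.transform import Rotation as Rn
def proj(c,P):
    P=np.atleast_2d(P); q=P@np.array(c["R"]).T+np.array(c["t"])
    return np.c_[c["fx"]*q[:,0]/q[:,2]+c["cx"], c["fy"]*q[:,1]/q[:,2]+c["cy"]]
def back(c,uv,z):
    R=np.array(c["R"]);t=np.array(c["t"]); o=-R.T@t
    d=R.T@np.array([(uv[0]-c["cx"])/c["fx"],(uv[1]-c["cy"])/c["fy"],1.])
    return o+d*(z-o[2])/d[2]
def prism(poly,z0,z1): return np.array([[x,y,z] for x,y in poly for z in (z0,z1)])/1000.
def box(x0,x1,y0,y1,z0,z1): return prism([(x0,y0),(x1,y0),(x1,y1),(x0,y1)],z0,z1)
WEDGE=[prism([(-32,-11.5),(32,-11.5),(32,.5),(-32,22.5)],0,26)]
WEDGEB=[box(-10,10,-5,5,26,52)]
TRAY=[box(-39,39,-96,96,0,10),box(-28,28,-96,-92,0,28)]
LEVEL=[box(-60,60,-8,8,0,54)]
MUG=None
def place(parts,p,z=0.):
    c,s=np.cos(p[2]),np.sin(p[2]);R=np.array([[c,-s,0],[s,c,0],[0,0,1]])
    return [q@R.T+[p[0],p[1],z] for q in parts]
def sil(c,parts,p,z=0.,ss=4,roi=None):
    x0,y0,w,h=roi; m=np.zeros((h*ss,w*ss),np.uint8)
    for q in place(parts,p,z):
        uv=(proj(c,q)-[x0-.5,y0-.5])*ss-.5
        cv2.fillConvexPoly(m,cv2.convexHull(np.round(uv*16).astype(np.int32)),255,shift=4)
    return cv2.resize(m,(w,h),interpolation=cv2.INTER_AREA)/255.
def fit(views,parts,p0,z=0.,thin=None):
    """views: list of (cam,mask[,ignore])"""
    V=[]
    for v in views:
        c,m=v[0],v[1]; ys,xs=np.nonzero(m); x0,y0=xs.min()-15,ys.min()-15
        x0=max(x0,0);y0=max(y0,0); w=min(640,xs.max()+15)-x0;h=min(480,ys.max()+15)-y0
        ig=v[2][y0:y0+h,x0:x0+w] if len(v)>2 else np.zeros((h,w),bool)
        V.append((c,m[y0:y0+h,x0:x0+w].astype(float),(x0,y0,w,h),~ig))
    def f(u):
        p=[u[0]/1000,u[1]/1000,u[2]]; e=0
        for c,m,roi,k in V: e+=np.abs((sil(c,parts,p,z,roi=roi)-m)*k).sum()/m.sum()
        return e/len(V)
    best=None
    for q in p0:
        u0=np.array([q[0]*1000,q[1]*1000,q[2]])
        r=minimize(f,u0,method="Nelder-Mead",options=dict(initial_simplex=u0+np.array([[0,0,0],[6,0,0],[0,6,0],[0,0,.25]]),xatol=.02,fatol=1e-4,maxiter=250))
        if best is None or r.fun<best.fun: best=r
    return np.array([best.x[0]/1000,best.x[1]/1000,best.x[2]]),best.fun
def yellow(im):
    hsv=cv2.cvtColor(im,cv2.COLOR_BGR2HSV)
    return (hsv[...,0]>=20)&(hsv[...,0]<=36)&(hsv[...,1]>140)&(hsv[...,2]>90)
def ori(yaw):
    """tool down (tool x=-z); tool y (jaw axis) at angle yaw in world"""
    x=np.array([0,0,-1.]); y=np.array([np.cos(yaw),np.sin(yaw),0]); z=np.cross(x,y)
    q=Rn.from_matrix(np.c_[x,y,z]).as_quat(); return [q[3],q[0],q[1],q[2]]
E
python3 - <<'E'
from h import *
ct,cs=camera_model("top"),camera_model("scene")
for n in("top","scene"):
    im=snapshot(n)
    for th in("tray","level","stand","level_slot","peg_mid","mug","tin","stapler","tray_beyond"):
        r=mark_of(n,th); print(n,th,[(round(a["confidence"],2),np.round(a["at"],1).tolist()) for a in r[:2]])
    r=mark_of(n,"wedge1");print(n,"wedge",[(round(a["confidence"],2),np.round(a["at"],1).tolist(),np.round(back(camera_model(n),a["at"],0)[:2],3).tolist()) for a in r])
print(current_time_s())
E
```

```text
top tray [(0.94, [287.8, 281.1]), (0.31, [290.5, 274.8])]
top level [(0.65, [289.6, 276.4])]
top stand [(0.77, [152.6, 277.0]), (0.15, [290.9, 274.0])]
top level_slot [(0.77, [291.7, 272.6])]
top peg_mid [(0.89, [139.7, 287.0])]
top mug []
top tin []
top stapler [(0.71, [426.1, 173.5])]
top tray_beyond [(0.39, [140.1, 287.0])]
top wedge [(0.92, [392.5, 279.2], [0.489, -0.184]), (0.88, [439.3, 243.8], [0.564, -0.286]), (0.82, [438.7, 300.6], [0.444, -0.28]), (0.8, [393.3, 227.9], [0.599, -0.189]), (0.79, [290.9, 203.8], [0.651, 0.029]), (0.74, [474.6, 289.4], [0.467, -0.357]), (0.72, [245.7, 188.4], [0.684, 0.126]), (0.69, [382.0, 337.0], [0.37, -0.159])]
scene tray [(0.94, [313.7, 255.9])]
scene level [(0.97, [316.8, 255.3])]
scene stand [(0.85, [401.2, 222.8])]
scene level_slot [(0.72, [317.1, 247.2])]
scene peg_mid [(0.61, [399.4, 185.6])]
scene mug [(0.72, [464.2, 270.8])]
scene tin [(0.83, [421.7, 277.1]), (0.53, [317.3, 254.7])]
scene stapler [(0.71, [240.1, 362.1])]
scene tray_beyond [(0.26, [401.7, 221.4])]
scene wedge [(0.9, [251.8, 310.6], [0.592, -0.19]), (0.72, [201.2, 275.0], [0.422, -0.263]), (0.71, [209.8, 318.7], [0.569, -0.288]), (0.64, [240.7, 279.6], [0.484, -0.177]), (0.64, [342.3, 297.6], [0.656, 0.026]), (0.54, [383.6, 288.7], [0.678, 0.134]), (0.52, [170.5, 295.9], [0.456, -0.353]), (0.52, [234.7, 249.2], [0.371, -0.152])]
1.25
```

```bash
cat > w.py <<'E'
from h import *
def wedges(names=("top","scene"),save=None,seeds=None,verbose=True,rad=.05):
    ims={n:snapshot(n) for n in names}; cams={n:camera_model(n) for n in names}
    seeds=seeds or [(.489,-.184),(.444,-.28),(.599,-.189),(.651,.029),(.467,-.357),(.684,.126)]
    out=[]
    labs={n:cv2.connectedComponents(yellow(ims[n]).astype(np.uint8)) for n in names}
    for s in seeds:
        V=[]
        for n in names:
            uv=proj(cams[n],[s[0],s[1],.013])[0]; K,L=labs[n]
            # nearest comps within radius px
            r=np.linalg.norm(proj(cams[n],[s[0]+.03,s[1],.013])[0]-uv)
            ids=[k for k in range(1,K) if np.linalg.norm(np.argwhere(L==k).mean(0)[::-1]-uv)<r*1.2 and (L==k).sum()>8]
            m=np.isin(L,ids)
            if m.sum()<30: continue
            hull=cv2.morphologyEx(m.astype(np.uint8),cv2.MORPH_CLOSE,np.ones((7,7)))
            dark=(ims[n].max(2)<75)
            ig=dark&(cv2.dilate(hull,np.ones((5,5)))>0)
            V.append((cams[n],m,ig))
        if not V: out.append((None,9));continue
        p0=[(s[0],s[1],a) for a in np.arange(8)*np.pi/4]
        p,e=fit(V,WEDGE,p0)
        out.append((p,e))
        if verbose: print(np.round(p[:2],4),round(np.degrees(p[2])%360,1),round(e,3))
        if save:
            for n in names:
                for q in place(WEDGE+WEDGEB,p):
                    cv2.polylines(ims[n],[np.round(cv2.convexHull(proj(cams[n],q).astype(np.float32))).astype(np.int32)],True,(255,0,255),1)
    if save:
        for n in names: cv2.imwrite(f"pics/{save}_{n}.png",ims[n])
    return out
E
python3 - <<'E'
from w import *
wedges(("top",)); wedges(("scene",)); wedges(save="w1")
import cv2
im=cv2.imread("pics/w1_top.png")[150:350,220:500];cv2.imwrite("pics/w1c.png",cv2.resize(im,None,fx=2.8,fy=2.8,interpolation=cv2.INTER_NEAREST))
E
```

```text
[ 0.4908 -0.1895] 318.7 0.173
[ 0.4391 -0.2741] 152.2 0.139
[ 0.6012 -0.1883] 39.4 0.137
[0.6509 0.0255] 341.6 0.141
[ 0.4705 -0.36  ] 168.5 0.102
[0.6865 0.1276] 152.6 0.131
[ 0.4862 -0.187 ] 317.1 0.135
[ 0.4339 -0.2716] 150.4 0.127
[ 0.5983 -0.1875] 41.9 0.129
[0.6475 0.0272] 340.2 0.204
[ 0.4669 -0.3589] 165.5 0.106
[0.6839 0.1296] 152.0 0.258
[ 0.4893 -0.1887] 317.6 0.181
[ 0.4371 -0.2723] 150.4 0.153
[ 0.5998 -0.188 ] 41.0 0.146
[0.6504 0.0258] 341.5 0.184
[ 0.4688 -0.3594] 167.0 0.132
[0.6859 0.128 ] 152.6 0.211
```

View pics/w1c.png

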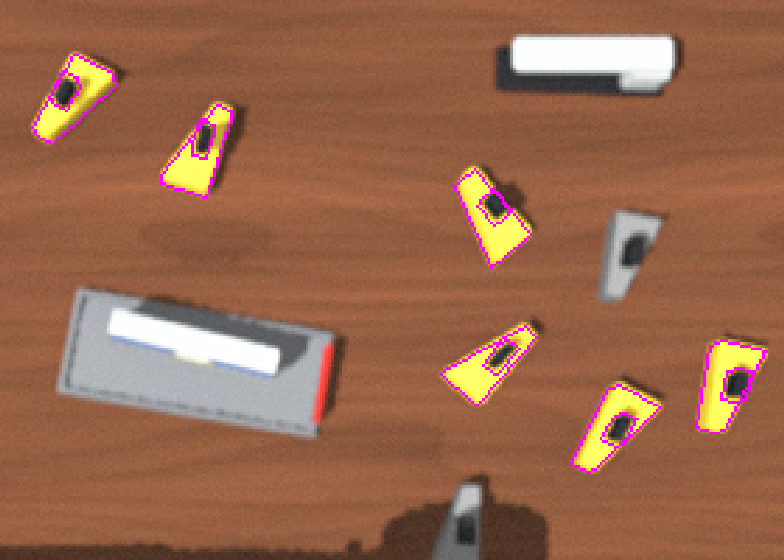

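Overlays match all six wedges within about 2 px. The top and scene fits differ by about 4 mm in x, which is the calibration bias. Next I measure the tray, level and stand.

```bash
cat > t.py <<'E'
from h import *
STAND=[box(-65,45,-55,55,0,10),box(0,14,-15,15,10,135)]
PEG=[box(-65,0,-4,4,111,119),box(-65,-57,-4,4,111,124)]
if __name__=="__main__":
  cams={n:camera_model(n) for n in("top","scene")}; M={};ims={}
  for n in cams:
    ims[n]=snapshot(n)
    for th in("tray","level","stand"):
        r=regions_of(n,th); M[n,th]=r[0]["mask"] if r else None
        print(n,th,[(round(a["confidence"],2),int(a["mask"].sum())) for a in r][:3])
  def go(name,parts,masks,p0,z=0):
    for ns in(("top",),("scene",),("top","scene")):
        V=[(cams[n],masks[n]) for n in ns if masks[n] is not None]
        if not V: continue
        p,e=fit(V,parts,p0,z); print(name,ns,np.round(p[:2],4),round(np.degrees(p[2])%360,2),round(e,3))
    for n in cams:
        for q in place(parts,p,z): cv2.polylines(ims[n],[np.round(cv2.convexHull(proj(cams[n],q).astype(np.float32))).astype(np.int32)],True,(255,0,255),1)
    return p
  tl=lambda n:(M[n,"tray"]|M[n,"level"]) if M[n,"level"] is not None else M[n,"tray"]
  # red wall is at image right (-y world): tray yaw ~ 0 +-
  ct=cams["top"]; tc=back(ct,(288,281),0); print(tc)
  p=go("tray",TRAY+place(LEVEL,(0,0,np.pi/2),.004),{n:tl(n) for n in cams},[(tc[0],tc[1],a) for a in (-.15,.15)])
  p=go("level",LEVEL,{n:M[n,"level"] for n in cams},[(tc[0],tc[1],np.pi/2+a) for a in (-.15,.15)],.004)
  sc=back(ct,(152,277),0); print(sc)
  p=go("stand",STAND+PEG,{n:M[n,"stand"] for n in cams},[(sc[0],sc[1],a) for a in (-.2,.2)])
  for n in cams: cv2.imwrite(f"pics/t1_{n}.png",ims[n])
  a=cv2.resize(ims["top"][220:330,110:350],None,fx=3,fy=3,interpolation=cv2.INTER_NEAREST); b=cv2.resize(ims["scene"][170:280,260:500],None,fx=2.4,fy=2.4,interpolation=cv2.INTER_NEAREST)
  cv2.imwrite("pics/t1.png",np.vstack([a[:,:720],cv2.copyMakeBorder(b,0,0,0,720-b.shape[1],cv2.BORDER_CONSTANT)]))
E
python3 t.py
```

```text
top tray [(0.62, 2951)]
top level [(0.63, 631)]
top stand [(0.16, 669)]
scene tray [(0.75, 869)]
scene level [(0.79, 832)]
scene stand [(0.7, 1360), (0.19, 344)]
[0.48551207 0.03431865 0.        ]
tray ('top',) [0.4876 0.0313] 350.26 0.035
tray ('scene',) [0.4867 0.0337] 350.17 0.126
tray ('top', 'scene') [0.4877 0.0325] 350.12 0.085
level ('top',) [0.4978 0.0321] 76.0 0.074
level ('scene',) [0.4949 0.0324] 77.31 0.078
level ('top', 'scene') [0.4975 0.0317] 75.76 0.098
[0.49408877 0.31473455 0.        ]
stand ('top',) [0.4941 0.3147] 348.54 1.0
stand ('scene',) [0.4923 0.313 ] 8.53 0.067
stand ('top', 'scene') [0.4923 0.313 ] 8.52 0.534
```

View pics/t1.png

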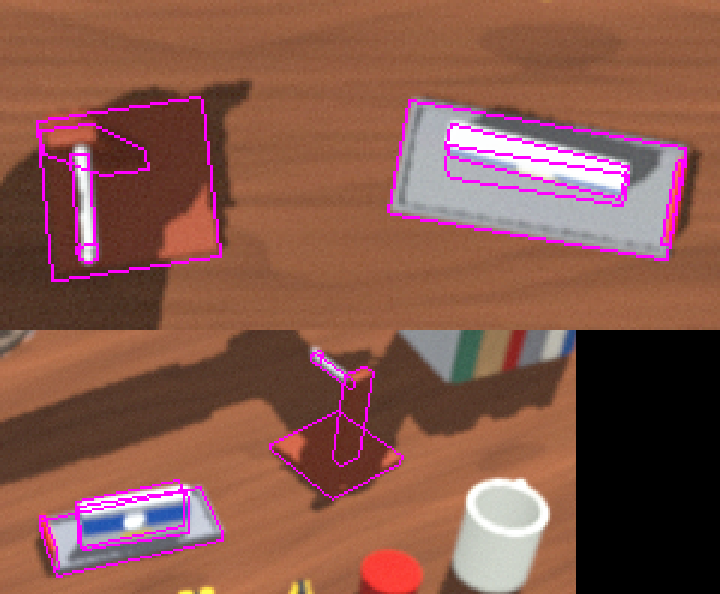

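The overlays fit for the stand at (0.492, 0.313) with yaw 8.5°, the tray with yaw -9.8°, and the level with yaw about 76°. Next, a closer wrist view of the level and tray.

```bash
cat >> h.py <<'E'
def qmat(q): return Rn.from_quat([q[1],q[2],q[3],q[0]]).as_matrix()
import json,os
def camtool():
    """camera pose in tool frame"""
    if os.path.exists("ct.json"):
        d=json.load(open("ct.json")); return np.array(d["R"]),np.array(d["t"])
    c=camera_model("wrist");Rt=qmat(current_orientation());p=np.array(current_tool_pos())
    R=np.array(c["R"])@Rt; t=np.array(c["R"])@p+np.array(c["t"])
    json.dump(dict(R=R.tolist(),t=t.tolist()),open("ct.json","w")); return R,t
def viewpose(X,yaw,ztcp,px=(320,130)):
    """TCP position so that world X shows at pixel px with tool down, jaw yaw"""
    R,t=camtool(); c=camera_model("wrist"); Rt=qmat(ori(yaw))
    Rw=R@Rt.T  # cam = Rw (X - p) + t
    ray=Rw.T@np.array([(px[0]-c["cx"])/c["fx"],(px[1]-c["cy"])/c["fy"],1.])
    # X-p = Rw^T (s*ray_c - t)
    o=Rw.T@t; s=(X[2]-ztcp+o[2])/ray[2]
    d=s*ray-o; return np.array([X[0]-d[0],X[1]-d[1],ztcp])
def bestyaw(pos,yaw,sym=True):
    """choose yaw or yaw+pi for joints nearest present"""
    q=np.array(current_qpos());best=None
    for k in ((0,np.pi,-np.pi) if sym else (0,)):
        s=ik(list(pos),ori(yaw+k))
        if s is None: continue
        s=np.array(s); m=np.abs(s-q).max()+ (10 if abs(s[5])>2.9 else 0)
        if best is None or m<best[0]: best=(m,yaw+k)
    return best
E
python3 - <<'E'
from h import *
R,t=camtool(); print(np.round(R,3),np.round(t,4))
yaw=np.radians(-13)
for yy in(yaw,yaw+np.pi):
    for z in(.2,.26,.32):
        p=viewpose(np.array([.49,.032,.02]),yy,z); s=ik(list(p),ori(yy)); print(np.round(yy,2),z,np.round(p,3),None if s is None else np.round(s,2))
    for nm,pp,y in(("lev",(.497,-.005,.06),yaw),("peg",(.45,.27,.2),np.radians(8.5))):
        y=y+(yy-yaw); s=ik(list(pp),ori(y)); print(nm,None if s is None else np.round(s,2))
E
```

```text
[[-0.     1.     0.001]
 [-0.249 -0.001  0.969]
 [ 0.969  0.     0.249]] [-0.001   0.0251  0.1698]
-0.23 0.2 [ 0.467 -0.057  0.2  ] [ 0.3   0.04 -0.46  0.   -1.07  2.62]
-0.23 0.26 [ 0.466 -0.061  0.26 ] [ 0.29 -0.01 -0.37  0.   -1.21  2.62]
-0.23 0.32 [ 0.465 -0.065  0.32 ] [ 0.28 -0.04 -0.26  0.   -1.35  2.63]
lev [ 0.39  0.25 -0.59  0.   -0.73  2.53]
peg [ 0.91  0.13 -0.36  0.   -1.08  2.38]
2.91 0.2 [0.513 0.121 0.2  ] [ 0.6   0.14 -0.35  0.   -1.08 -0.83]
2.91 0.26 [0.514 0.125 0.26 ] [ 0.61  0.1  -0.26  0.   -1.22 -0.84]
2.91 0.32 [0.515 0.129 0.32 ] [ 0.62  0.07 -0.15  0.   -1.35 -0.84]
lev [ 0.39  0.25 -0.59  0.   -0.73 -0.61]
peg [ 0.91  0.13 -0.36  0.   -1.08 -0.77]
```

Run:
```python
from h import *
def view(X,yaw,z,name,px=(320,130)):
    p=viewpose(np.array(X),yaw,z,px); reach(list(p),ori(yaw)); hold(.2)
    c=camera_model("wrist"); im=snapshot("wrist"); cv2.imwrite(f"pics/{name}.png",im)
    json.dump({k:np.array(v).tolist() for k,v in c.items()},open(f"pics/{name}.json","w")); return p
print(view((.47,.31,.11),np.radians(188.5),.30,"ws1",(320,150)),current_time_s())
for th in("peg_mid","stand"): print(th,[(a["confidence"],a["at"]) for a in mark_of("wrist",th)][:2])
print(view((.49,.032,.02),2.91,.28,"wt1",(320,150)),current_time_s())
for th in("tray","level","level_slot"): print(th,[(a["confidence"],a["at"]) for a in mark_of("wrist",th)][:2])
```

```text
[0.46152906 0.38306352 0.3       ] 3.2917
peg_mid [(0.59, [331.6, 145.5])]
stand [(0.9, [297.1, 148.1])]
[0.50982556 0.10428932 0.28      ] 4.7333
tray [(0.66, [322.0, 149.1])]
level [(0.81, [313.8, 149.0])]
level_slot [(0.86, [312.9, 150.6])]
```

View pics/ws1.png

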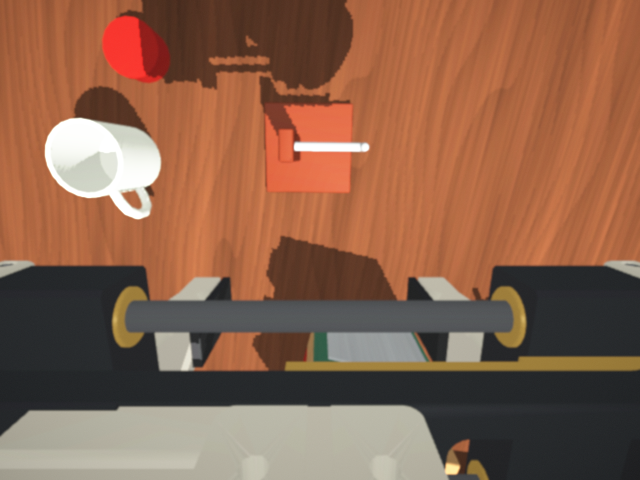

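View pics/wt1.png

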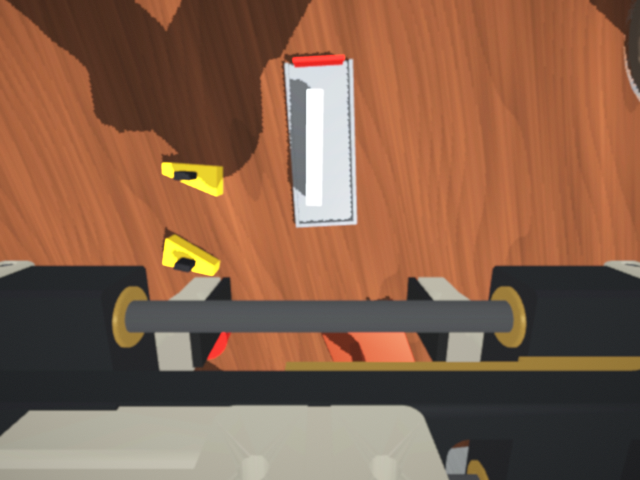

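The wrist views show the stand base at (308,148) with its peg from (295,147) to (367,147), the tray corners near (287,62)–(355,222), and the level top at about (314,148). Now I refine from these.

```bash
cat > r1.py <<'E'
from t import *
def ld(n):
    return cv2.imread(f"pics/{n}.png"),{k:np.array(v) for k,v in json.load(open(f"pics/{n}.json")).items()}
def dr(im,c,parts,p,z,col=(255,0,255)):
    for q in place(parts,p,z): cv2.polylines(im,[np.round(cv2.convexHull(proj(c,q).astype(np.float32))).astype(np.int32)],True,col,1)
if __name__=="__main__":
    im,c=ld("wt1"); hsv=cv2.cvtColor(im,cv2.COLOR_BGR2HSV)
    # tray: low saturation or red bright, region ROI
    roi=np.zeros(im.shape[:2],bool);roi[40:240,270:375]=1
    tr=((hsv[...,1]<70)|((hsv[...,1]>200)&((hsv[...,0]<6)|(hsv[...,0]>174))&(hsv[...,2]>150)))&roi
    tr=cv2.morphologyEx(tr.astype(np.uint8),cv2.MORPH_OPEN,np.ones((3,3)))
    tr=cv2.morphologyEx(tr,cv2.MORPH_CLOSE,np.ones((15,15)))
    K,L,S,_=cv2.connectedComponentsWithStats(tr); tr=L==(1+np.argmax(S[1:,4]))
    p,e=fit([(c,tr)],TRAY,[(.4877,.0325,np.radians(-9.8))]);print("tray",p[:2],np.degrees(p[2]),e)
    wh=(im.min(2)>235)&roi; K,L,S,_=cv2.connectedComponentsWithStats(wh.astype(np.uint8)); wh=L==(1+np.argmax(S[1:,4]))
    pl,e=fit([(c,wh)],[LEVEL[0][[1,3,5,7]]],[(.4975,.032,np.radians(77))],.004);print("level",pl[:2],np.degrees(pl[2]),e,wh.sum())
    dr(im,c,TRAY,p,0); dr(im,c,LEVEL,pl,.004,(0,255,0))
    a=cv2.resize(im[30:250,240:400],None,fx=2.5,fy=2.5,interpolation=cv2.INTER_NEAREST)
    im,c=ld("ws1"); hsv=cv2.cvtColor(im,cv2.COLOR_BGR2HSV)
    roi=np.zeros(im.shape[:2],bool);roi[90:205,255:375]=1
    m=(im.min(2)>170)&roi; print(m.sum())
    pp,e=fit([(c,m)],PEG,[(.492,.313,np.radians(8.5))]);print("peg",pp[:2],np.degrees(pp[2]),e)
    rd=(hsv[...,1]>190)&(hsv[...,2]>150)&((hsv[...,0]<8)|(hsv[...,0]>174))&roi
    rd=cv2.morphologyEx((rd|m).astype(np.uint8),cv2.MORPH_CLOSE,np.ones((9,9)))
    ps,e=fit([(c,rd>0)],STAND+PEG,[(.492,.313,np.radians(8.5))]);print("stand",ps[:2],np.degrees(ps[2]),e)
    dr(im,c,PEG,pp,0,(0,255,0)); dr(im,c,STAND,ps,0)
    b=cv2.resize(im[90:210,240:400],None,fx=2.5,fy=2.5,interpolation=cv2.INTER_NEAREST)
    b=cv2.copyMakeBorder(b,0,a.shape[0]-b.shape[0],0,0,cv2.BORDER_CONSTANT)
    cv2.imwrite("pics/r1.png",np.hstack([a,b]))
E
python3 r1.py
```

```text
tray [0.48778233 0.03057902] -10.330058881996143 0.034845578102623696
level [0.49713005 0.029825  ] 76.23759288399465 0.10109511356918853 1957
670
peg [0.49374709 0.3098212 ] 7.476537909170575 0.11797483172373426
stand [0.64144444 0.26777778] -48.000004797622815 1.0
```

View pics/r1.png

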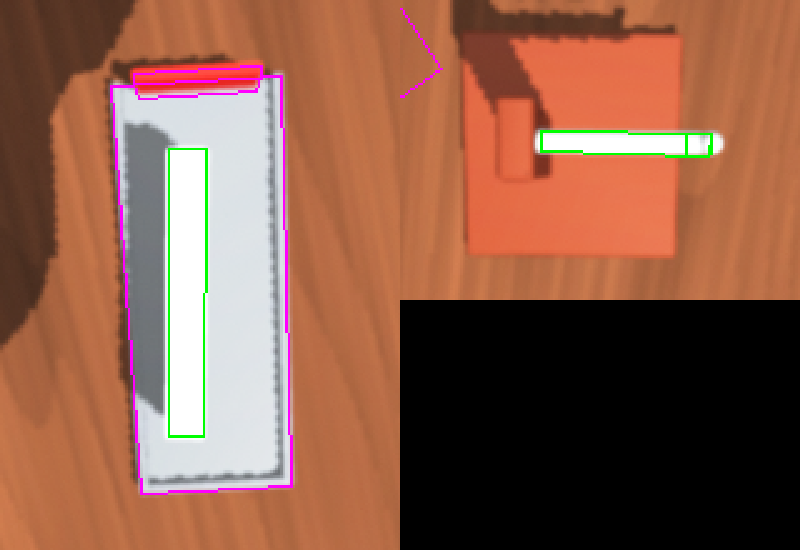

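Run:
```python
from r1 import *
import t
PEG2=[box(-69,0,-4,4,111,119),box(-69,-61,-4,4,111,124)]
im,c=ld("ws1"); hsv=cv2.cvtColor(im,cv2.COLOR_BGR2HSV)
print(hsv[180,310],hsv[120,320],hsv[180,230],hsv[120,400],hsv[145,287])
roi=np.zeros(im.shape[:2],bool);roi[90:205,255:375]=1
m=(im.min(2)>170)&roi
base=(hsv[...,0].astype(int)<=8)&(hsv[...,2]>140)&(hsv[...,1]>140)&roi
allm=cv2.morphologyEx((base|m).astype(np.uint8),cv2.MORPH_OPEN,np.ones((3,3)))
allm=cv2.morphologyEx(allm,cv2.MORPH_CLOSE,np.ones((21,21)))>0
print(allm.sum())
for nm,mk,pt in(("peg",m,PEG2),("stand",allm,STAND+PEG2)):
    for ex in(0,3): 
        pp,e=fit([(c,mk)],pt,[(.492,.311,np.radians(8))]);print(nm,pp[:2],np.degrees(pp[2]),e);break
    dr(im,c,pt,pp,0,(0,255,0) if nm=="peg" else (255,0,255))
b=cv2.resize(im[90:210,240:400],None,fx=4,fy=4,interpolation=cv2.INTER_NEAREST)
cv2.imwrite("pics/r2.png",b)
```

```text
[  7 169 232] [  7 175 230] [ 10 160 179] [ 10 158 187] [  7 175 230]
7664
peg [0.4947669  0.30991709] 7.4773036463287825 0.07489610769681006
stand [0.49507189 0.31016352] 7.866141997102158 0.050216955258094886
```

View pics/r2.png

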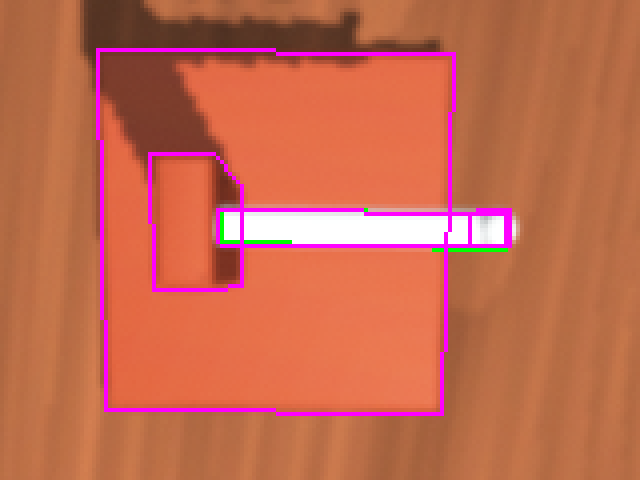

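The stand is at about (0.495, 0.310) with yaw about 8°, consistent across the views. Now I grasp the level at its +y end.

Run:
```python
from h import *
lv=np.array([.4972,.0305]); a=np.radians(76.1); g=lv+.038*np.array([np.cos(a),np.sin(a)]); yaw=a-np.pi/2+np.pi
print(g)
reach([g[0],g[1],.12],ori(yaw)); line_to([g[0],g[1],.029],velocity=.1)
print(current_tool_pos(),current_force()); clamp(); print("w",current_width(),current_force())
line_to([g[0],g[1],.18],velocity=.12); hold(.2); print(current_width(),current_force(),current_tool_pos(),current_time_s())
s=snapshot("scene"); cv2.imwrite("pics/l1.png",cv2.resize(s[130:330,220:480],None,fx=3,fy=3))
```

```text
[0.50632867 0.06738723]
[0.50681289 0.06766042 0.0295929 ] [ 0.12723894  0.29567395 -0.18734429]
w 0.015865106391723036 [-0.49494224  0.43153414 -0.26679925]
0.01590233456173329 [ 0.17391075  0.43736162 -0.93396433] [0.50610289 0.06726712 0.17944154] 9.375
```

View pics/l1.png

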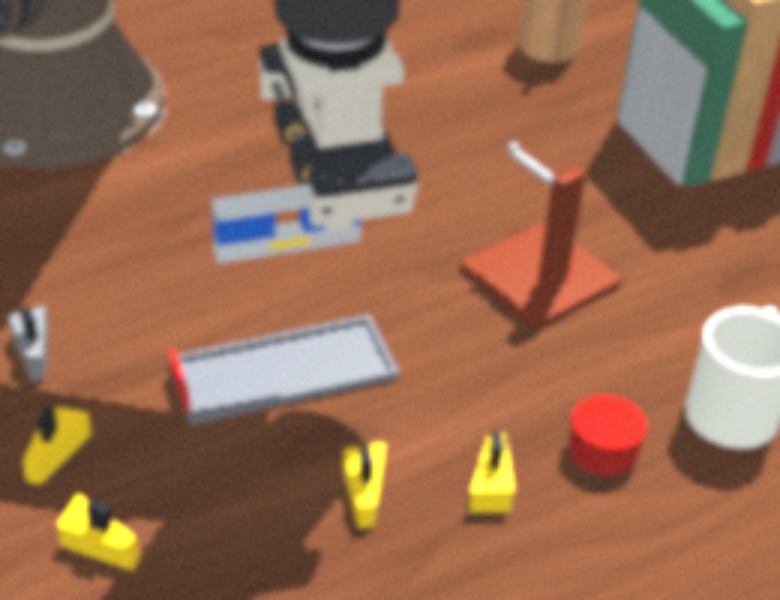

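The level is held, width 15.9 mm, and looks level. Next is the pre-insert position in front of the peg's free end.

```bash
cat > peg.py <<'E'
from h import *
ST=np.array([.4947,.3104]); SA=np.radians(8.0)
ex=np.array([np.cos(SA),np.sin(SA)]); ey=np.array([-np.sin(SA),np.cos(SA)])
def tcp(sx,z): # TCP so level mid at stand x=sx (m), TCP height z
    g=ST+sx*ex+.038*ey; return [g[0],g[1],z]
YAW=SA+np.pi
E
python3 - <<'E'
from peg import *
reach(tcp(-.115,.18),ori(YAW)); line_to(tcp(-.115,.1115),velocity=.1); hold(.2)
print(current_tool_pos(),current_time_s())
for n,(r0,r1,c0,c1) in dict(scene=(140,260,330,470),top=(220,340,80,240)).items():
    im=snapshot(n); c=camera_model(n)
    p=np.array(current_tool_pos())[:2]-.038*ey
    q=LEVEL[0]; m=place(LEVEL+[box(-12,12,-8,8,18,44)],(p[0],p[1],SA+np.pi/2),.0865)
    for k in m: cv2.polylines(im,[np.round(cv2.convexHull(proj(c,k).astype(np.float32))).astype(np.int32)],True,(255,0,255),1)
    cv2.imwrite(f"pics/i_{n}.png",cv2.resize(im[r0:r1,c0:c1],None,fx=5 if n=="scene" else 4,fy=5 if n=="scene" else 4))
E
```

```text
[0.37576188 0.33240307 0.1121486 ] 11.5917
```

View pics/i_scene.png

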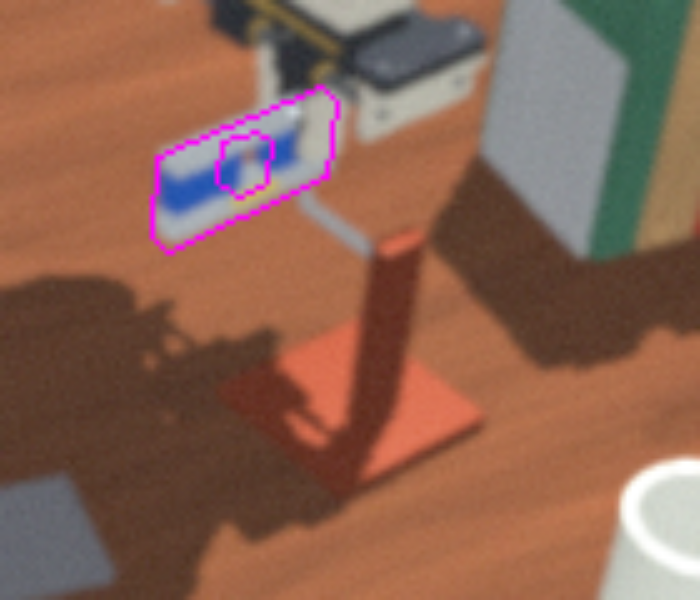

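View pics/i_top.png

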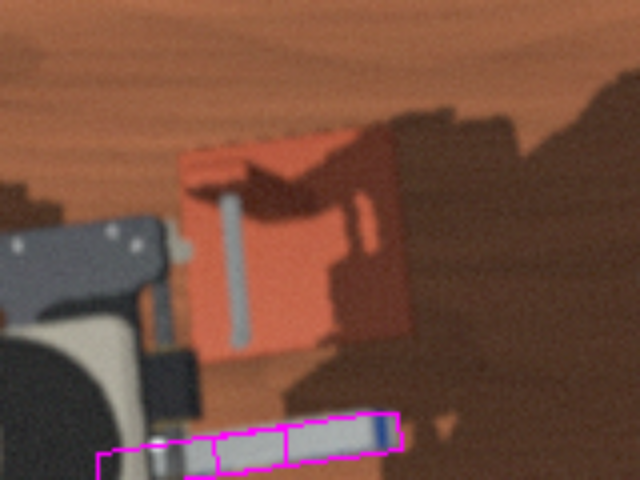

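The overlay matches the held level in both views, and its slot lines up with the peg axis. I insert it stepwise while watching the force.

Run:
```python
from peg import *
f0=np.array(current_force())
for sx in(-.095,-.08,-.065,-.05,-.036):
    line_to(tcp(sx,.1115),velocity=.08); f=np.array(current_force())-f0; print(sx,np.round(f,2))
    if np.linalg.norm(f)>5: print("CONTACT");break
else:
    for n,(r0,r1,c0,c1) in dict(scene=(140,260,330,470),top=(220,340,80,240)).items():
        im=snapshot(n); cv2.imwrite(f"pics/j_{n}.png",cv2.resize(im[r0:r1,c0:c1],None,fx=4,fy=4))
```

```text
-0.095 [1.38 0.58 0.62]
-0.08 [0.67 1.53 0.19]
-0.065 [0.41 0.57 0.16]
-0.05 [0.66 1.01 0.57]
-0.036 [0.95 1.08 0.79]
```

View pics/j_scene.png

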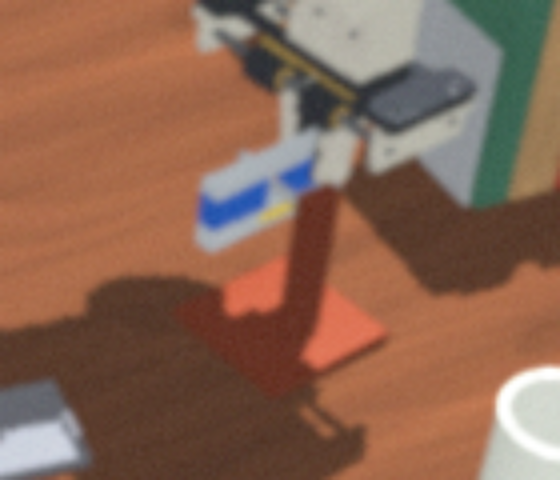

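There was no contact during insertion, and the peg tip is visible beyond the level. Lowering until it hangs.

Run:
```python
from peg import *
f0=np.array(current_force()); z=.1115
while z>.094:
    z-=.0015 if z<.105 else .003
    line_to(tcp(-.036,z),velocity=.04); f=np.array(current_force())-f0; print(round(z,4),np.round(f,2))
    if f[2]>3: break
release(); hold(.3)
p=current_tool_pos(); print(p,current_width())
line_to([p[0],p[1],.22],velocity=.15); hold(.5); print(current_time_s())
for n,(r0,r1,c0,c1) in dict(scene=(140,260,330,470),top=(220,340,80,240)).items():
    im=snapshot(n); cv2.imwrite(f"pics/k_{n}.png",cv2.resize(im[r0:r1,c0:c1],None,fx=4,fy=4))
```

```text
0.1085 [-0.06  0.61  0.52]
0.1055 [-0.24  0.57  1.05]
0.1025 [-0.1  -0.15 -0.13]
0.101 [1.18 0.25 0.36]
0.0995 [-0.06 -0.41  2.97]
0.098 [-1.49 -0.38  8.02]
[0.45376615 0.34303303 0.09799767] 0.08777558584765074
18.0583
```

View pics/k_scene.png

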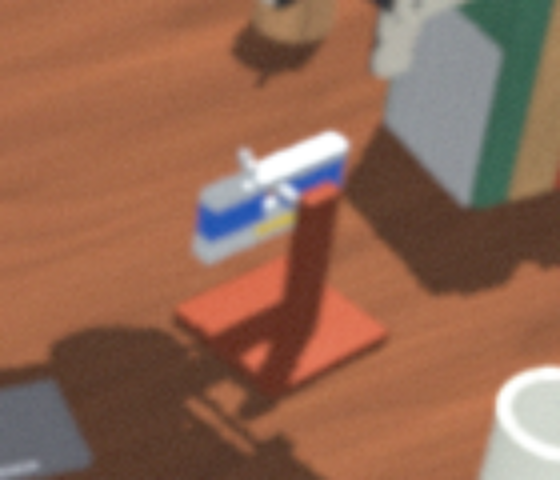

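The level hangs on the peg; contact came at TCP z≈0.0995, against 0.100 predicted. Next I re-measure the empty tray with the wrist camera and plan yaws for each wedge.

```bash
cat > tray.py <<'E'
from r1 import *
def view(X,yaw,z,name,px=(320,130)):
    p=viewpose(np.array(X),yaw,z,px); reach(list(p),ori(yaw)); hold(.15)
    c=camera_model("wrist"); im=snapshot("wrist"); cv2.imwrite(f"pics/{name}.png",im)
    json.dump({k:np.array(v).tolist() for k,v in c.items()},open(f"pics/{name}.json","w")); return im,{k:np.array(v) for k,v in c.items()}
def fittray(im,c):
    hsv=cv2.cvtColor(im,cv2.COLOR_BGR2HSV)
    q=np.vstack(place(TRAY,(.4878,.031,np.radians(-10)))); uv=proj(c,q); lo=(uv.min(0)-10).astype(int);hi=(uv.max(0)+10).astype(int)
    roi=np.zeros(im.shape[:2],bool);roi[max(lo[1],0):hi[1],max(lo[0],0):hi[0]]=1; roi[262:]=0
    tr=((hsv[...,1]<70)|((hsv[...,1]>200)&((hsv[...,0]<6)|(hsv[...,0]>174))&(hsv[...,2]>150)))&roi
    tr=cv2.morphologyEx(tr.astype(np.uint8),cv2.MORPH_OPEN,np.ones((3,3)))
    tr=cv2.morphologyEx(tr,cv2.MORPH_CLOSE,np.ones((15,15)))
    K,L,S,_=cv2.connectedComponentsWithStats(tr); tr=L==(1+np.argmax(S[1:,4]))
    p,e=fit([(c,tr)],TRAY,[(.4878,.031,np.radians(-9.8))]);print("tray",np.round(p[:2],4),round(np.degrees(p[2]),2),round(e,3)); return p
E
python3 - <<'E'
from tray import *
im,c=view((.488,.031,.01),np.pi-.17,.24,"tr1",(320,145)); p=fittray(im,c); dr(im,c,TRAY,p,0)
cv2.imwrite("pics/tr1o.png",cv2.resize(im[0:270,220:420],None,fx=2.2,fy=2.2)); print(current_time_s())
W=[(.4893,-.1887,317.6),(.4371,-.2723,150.4),(.5998,-.188,41.),(.6504,.0258,341.5),(.4688,-.3594,167.),(.6859,.128,152.6)]
a=np.radians(-10)
for w in W:
    for k in(0,180):
        gy=np.radians(w[2]+k); s1=ik([w[0],w[1],.05],ori(gy))
        r=[]
        for flip in(0,1):
            ty=a+flip*np.pi+np.radians(k); s2=ik([.48,-.03,.05],ori(ty)); r.append(None if s2 is None else round(s2[5],2))
        print(w[:2],k,None if s1 is None else np.round(s1,2),r)
E
```

```text
tray [0.4876 0.0303] -10.28 0.031
19.3083
(0.4893, -0.1887) 0 [ 0.01  0.3  -0.54  0.   -0.73  2.4 ] [np.float64(2.62), np.float64(-0.52)]
(0.4893, -0.1887) 180 [ 0.01  0.3  -0.54  0.   -0.73 -0.75] [np.float64(-0.52), np.float64(2.62)]
(0.4371, -0.2723) 0 [-0.18  0.29 -0.56  0.   -0.72 -0.34] [np.float64(2.62), np.float64(-0.52)]
(0.4371, -0.2723) 180 [-0.18  0.29 -0.56  0.   -0.72  2.8 ] [np.float64(-0.52), np.float64(2.62)]
(0.5998, -0.188) 0 [ 0.01  0.44 -0.3   0.   -0.83 -2.43] [np.float64(2.62), np.float64(-0.52)]
(0.5998, -0.188) 180 [ 0.01  0.44 -0.3   0.   -0.83  0.71] [np.float64(-0.52), np.float64(2.62)]
(0.6504, 0.0258) 0 [ 0.34  0.47 -0.25  0.   -0.85  2.48] [np.float64(2.62), np.float64(-0.52)]
(0.6504, 0.0258) 180 [ 0.34  0.47 -0.25  0.   -0.85 -0.66] [np.float64(-0.52), np.float64(2.62)]
(0.4688, -0.3594) 0 [-0.32  0.39 -0.39  0.   -0.79  0.1 ] [np.float64(2.62), np.float64(-0.52)]
(0.4688, -0.3594) 180 None [np.float64(-0.52), np.float64(2.62)]
(0.6859, 0.128) 0 [ 0.46  0.54 -0.13  0.   -0.9  -0.94] [np.float64(2.62), np.float64(-0.52)]
(0.6859, 0.128) 180 [ 0.46  0.54 -0.13  0.   -0.9   2.2 ] [np.float64(-0.52), np.float64(2.62)]
```

View pics/tr1o.png

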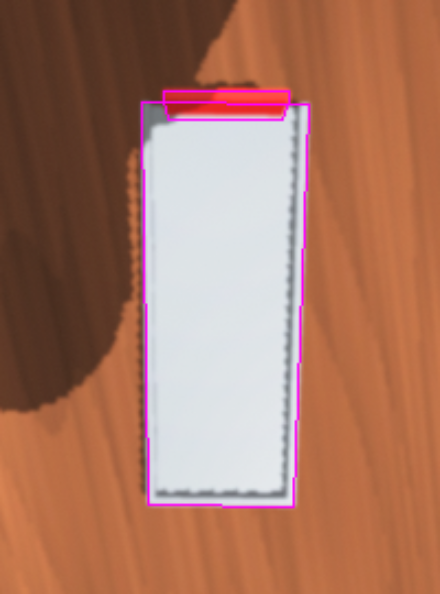

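The tray is confirmed at (0.4876, 0.0304), yaw -10.2°. Now the pick-and-place routine, starting with the nearest wedge.

```bash
cat > pp.py <<'E'
from tray import *
from w import wedges
TR=np.array([.4876,.0305]); TA=np.radians(-10.2)
tx=np.array([np.cos(TA),np.sin(TA)]); ty=np.array([-np.sin(TA),np.cos(TA)])
def blobs():
    im=snapshot("top"); c=camera_model("top"); K,L,S,C=cv2.connectedComponentsWithStats(cv2.morphologyEx(yellow(im).astype(np.uint8),cv2.MORPH_CLOSE,np.ones((5,5))))
    return [(np.round(back(c,C[k],.02)[:2],3).tolist(),int(S[k,4])) for k in range(1,K) if 60<S[k,4]<700 and C[k][1]<400]
def wfit(im,c,s):
    y=yellow(im).astype(np.uint8); y[262:]=0
    cl=cv2.morphologyEx(y,cv2.MORPH_CLOSE,np.ones((9,9)));K,L=cv2.connectedComponents(cl)
    uv=proj(c,[s[0],s[1],.013])[0]
    k=min(range(1,K),key=lambda k:np.linalg.norm(np.argwhere(L==k).mean(0)[::-1]-uv)+(1e3 if (L==k).sum()<300 else 0))
    m=(L==k)&(y>0); ig=(im.max(2)<75)&(cv2.dilate((L==k).astype(np.uint8),np.ones((7,7)))>0)
    p0=[(s[0],s[1],s[2]+d) for d in(0,)] if len(s)>2 else [(s[0],s[1],a) for a in np.arange(8)*np.pi/4]
    return fit([(c,m,ig)],WEDGE,p0)
def favg(n=4):
    return np.mean([current_force() for _ in range(n)],0)
def pick(s,flip,tag):
    """s=(x,y,yaw) estimate from top"""
    gy=s[2]+(0 if flip else np.pi); gy=(gy+np.pi)%(2*np.pi)-np.pi
    im,c=view((s[0],s[1],.02),gy,.22,tag,(320,140))
    p,e=wfit(im,c,s); print("wrist fit",np.round(p[:2],4),round(np.degrees(p[2])%360,1),round(e,3),"top",np.round(s[:2],4),round(np.degrees(s[2])%360,1))
    dr(im,c,WEDGE+WEDGEB,p,0); cv2.imwrite(f"pics/{tag}o.png",im)
    d=(p[2]-s[2]+np.pi)%(2*np.pi)-np.pi
    if e>.25 or np.linalg.norm(p[:2]-s[:2])>.008 or abs(d)>.15: print("DISAGREE"); return None
    return p
def grab(p,flip):
    gy=p[2]+(0 if flip else np.pi); gy=(gy+np.pi)%(2*np.pi)-np.pi
    reach([p[0],p[1],.10],ori(gy)); line_to([p[0],p[1],.031],velocity=.1)
    f=np.array(current_force()); clamp(); w=current_width(); print("width",w,"f",np.round(f,1))
    line_to([p[0],p[1],.12],velocity=.15); w=current_width(); print("lifted",w); return .017<w<.024
def put(slot,gap=.005):
    Y=-.0805+.023*slot
    P=lambda y,z:[*(TR+y*ty),z]
    gy=TA+np.pi
    reach(P(Y+gap,.12),ori(gy)); line_to(P(Y+gap,.05),velocity=.12); line_to(P(Y+gap,.0358),velocity=.06); hold(.15)
    f0=favg(); y=Y+gap; r=[]; cnt=None
    while y>Y-.006:
        y-=.001; line_to(P(y,.0358),velocity=.02); f=(favg()-f0)@np.r_[ty,0]; r.append((round(1000*(y-Y),1),round(f,1)))
        if f>3: cnt=y; break
    print("push",r,"slot",slot,"contact",None if cnt is None else round(1000*(cnt-Y),1)); 
    line_to(P(y,.0350),velocity=.02); f=favg()-f0; print("fz",round(f[2],1))
    release(); hold(.15); line_to(P(y,.12),velocity=.15); print("t",current_time_s())
E
python3 - <<'E'
from pp import *
print(blobs())
p=pick((.6504,.0258,np.radians(341.5)),0,"p1")
if p is not None and grab(p,0): put(0)
im=snapshot("scene"); cv2.imwrite("pics/s1.png",cv2.resize(im[200:340,230:430],None,fx=3.5,fy=3.5))
E
```

```text
[([0.707, 0.112], 173), ([0.645, 0.028], 461), ([0.596, -0.189], 448), ([0.486, -0.184], 462), ([0.474, -0.358], 476), ([0.443, -0.274], 480)]
wrist fit [0.6501 0.0233] 341.5 0.2 top [0.6504 0.0258] 341.5
width 0.019807541936128784 f [ 0.1 -0.3  0.1]
lifted 0.019539043019048772
push [(4.0, np.float64(-0.1)), (3.0, np.float64(0.4)), (2.0, np.float64(-0.5)), (1.0, np.float64(-0.7)), (0.0, np.float64(-0.7)), (-1.0, np.float64(0.1)), (-2.0, np.float64(5.1))] slot 0 contact -2.0
fz 0.9
t 29.7083
```

View pics/p1o.png

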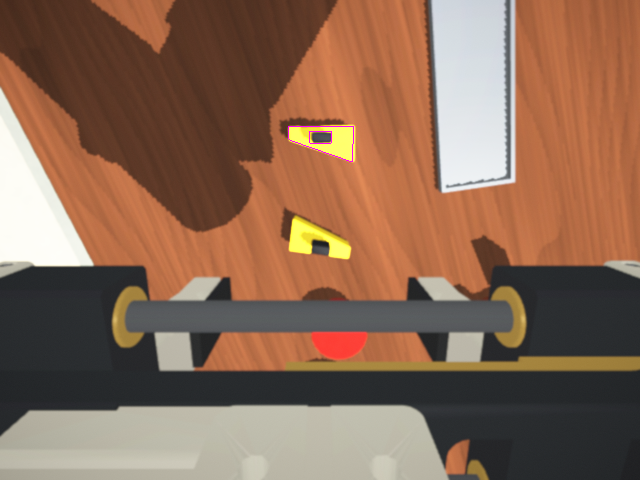

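View pics/s1.png

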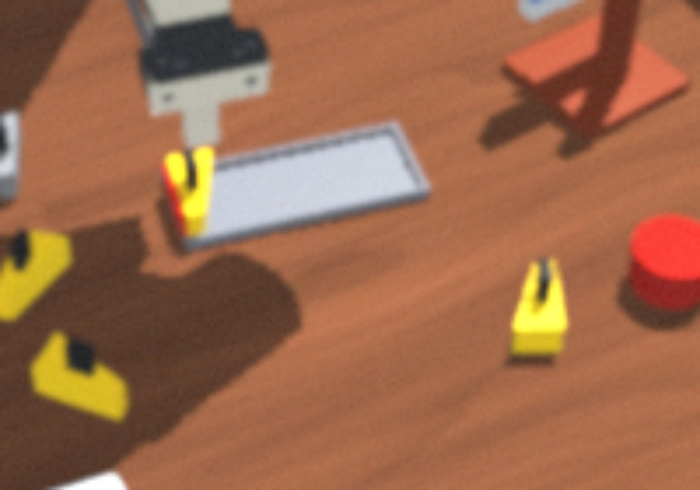

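The first wedge sits against the red wall at the left end of the tray (about (190,195) in the crop), and contact was sensed. Next is the wedge by the tin.

```bash
sed -i 's/Y=-.0805+.023\*slot/Y=-.0820+.023*slot/; s/gap=.005/gap=.004/' pp.py
python3 - <<'E'
from pp import *
print(blobs())
p=pick((.6859,.128,np.radians(152.6)),1,"p2")
if p is not None and grab(p,1): put(1)
im,c=view((.488,.031,.02),np.pi-.17,.2,"v2",(320,150)); cv2.imwrite("pics/v2c.png",cv2.resize(im[0:270,200:440],None,fx=2.2,fy=2.2)); print(current_time_s())
print(blobs())
E
```

```text
[([0.688, 0.123], 459), ([0.486, -0.186], 426), ([0.473, -0.358], 491), ([0.442, -0.273], 466)]
wrist fit [0.684  0.1265] 154.4 0.437 top [0.6859 0.128 ] 152.6
DISAGREE
32.5583
[([0.703, 0.105], 122), ([0.596, -0.189], 449), ([0.486, -0.184], 460), ([0.469, -0.047], 338), ([0.474, -0.358], 473), ([0.443, -0.274], 481)]
```

View pics/v2c.png

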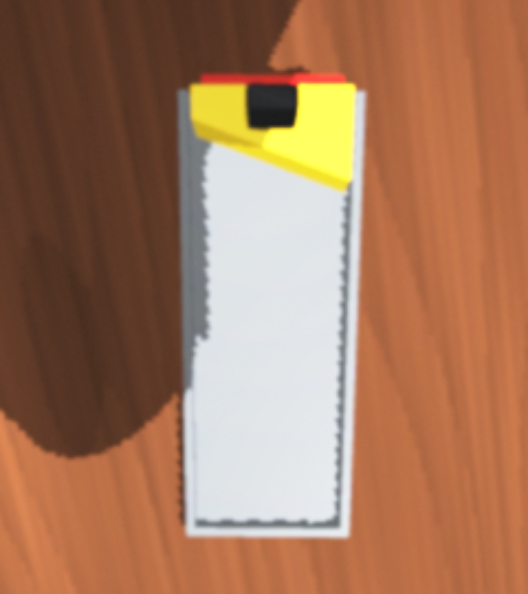

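Wedge 1 is flush at the red wall, thin end towards +x, and within the walls. The second wedge's fit disagreed, so I check that view.

View pics/p2o.png

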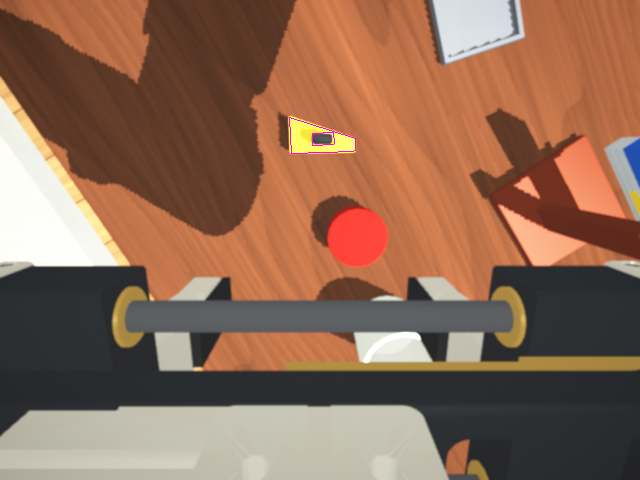

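The overlay is right and only the mask was patchy, so I widen the yellow threshold and test offline.

Run:
```python
from pp import *
for n in("p1","p2"):
    im,c=ld(n); hsv=cv2.cvtColor(im,cv2.COLOR_BGR2HSV)
    print(n,[hsv[132,x].tolist() for x in (295,300,310)],hsv[145,300:352:10].tolist())
    s=(.6504,.0258,np.radians(341.5)) if n=="p1" else (.6859,.128,np.radians(152.6))
    for lo,sat,v in((20,140,90),(18,100,90),(22,85,90)):
        y=(hsv[...,0]>=lo)&(hsv[...,0]<=40)&(hsv[...,1]>sat)&(hsv[...,2]>v)
        import pp; pp.yellow=lambda im:y
        p,e=wfit(im,c,s); print(lo,sat,np.round(p[:2],4),round(np.degrees(p[2])%360,1),round(e,3),y[100:170,270:370].sum())
```

```text
p1 [[30, 151, 255], [30, 172, 255], [27, 196, 242]] [[16, 171, 206], [30, 154, 255], [30, 155, 255], [30, 147, 255], [30, 148, 255], [30, 145, 255]]
20 140 [0.6501 0.0233] 341.5 0.2 1622
18 100 [0.6502 0.0233] 342.3 0.224 1675
22 85 [0.6498 0.0234] 343.7 0.187 1597
p2 [[30, 147, 255], [28, 191, 252], [28, 193, 247]] [[30, 148, 255], [30, 146, 255], [30, 171, 255], [30, 166, 255], [30, 139, 255], [30, 138, 255]]
20 140 [0.684  0.1265] 154.4 0.437 1400
18 100 [0.6848 0.1248] 153.5 0.234 1687
22 85 [0.6846 0.1255] 153.7 0.219 1606
```

```bash
sed -i 's/hsv\[...,0\]>=20)&(hsv\[...,0\]<=36)&(hsv\[...,1\]>140)/hsv[...,0]>=22)\&(hsv[...,0]<=40)\&(hsv[...,1]>85)/' h.py; sed -i 's/e>.25/e>.3/' pp.py; grep -n "hsv\[" h.py
python3 - <<'E'
from pp import *
p=pick((.6846,.1255,np.radians(153.5)),1,"p2b")
if p is not None and grab(p,1):
    put(1)
    print(blobs())
    p=pick((.4893,-.1887,np.radians(317.6)),0,"p3")
E
```

```text
48:    return (hsv[...,0]>=22)&(hsv[...,0]<=40)&(hsv[...,1]>85)&(hsv[...,2]>90)
wrist fit [0.6846 0.1255] 153.5 0.216 top [0.6846 0.1255] 153.5
width 0.019811370530617593 f [-0.7 -0.5  0.3]
lifted 0.019829968199722353
push [(3.0, np.float64(1.4)), (2.0, np.float64(1.4)), (1.0, np.float64(0.4)), (-0.0, np.float64(0.7)), (-1.0, np.float64(5.5))] slot 1 contact -1.0
fz 1.3
t 42.8917
[([0.595, -0.189], 407), ([0.486, -0.184], 424), ([0.473, -0.358], 453), ([0.442, -0.273], 427), ([0.449, -0.031], 151)]
wrist fit [ 0.4878 -0.1907] 319.1 0.202 top [ 0.4893 -0.1887] 317.6
```

View pics/p3o.png

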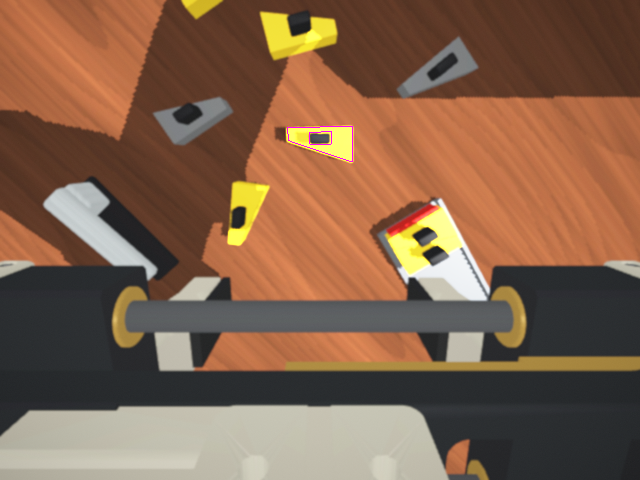

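The third wedge is at (320,140) and fits well. The tray shows wedges 1 and 2 nested at (425,240).

Run:
```python
from pp import *
p=np.array([.4880,-.1905,np.radians(318.9)])
if grab(p,0):
    put(2)
    im,c=view((.488,.0,.02),np.pi-.17,.2,"v3",(320,150)); cv2.imwrite("pics/v3c.png",cv2.resize(im[0:270,200:440],None,fx=2.2,fy=2.2)); print(current_time_s())
    print(blobs())
```

```text
width 0.019770311025626913 f [0.1 0.5 0.3]
lifted 0.019415977737178996
push [(3.0, np.float64(-0.6)), (2.0, np.float64(-0.2)), (1.0, np.float64(0.0)), (0.0, np.float64(1.1)), (-1.0, np.float64(5.4))] slot 2 contact -1.0
fz 0.4
t 52.7333
53.4583
[([0.596, -0.189], 417), ([0.474, -0.358], 446), ([0.443, -0.274], 434)]
```

View pics/v3c.png

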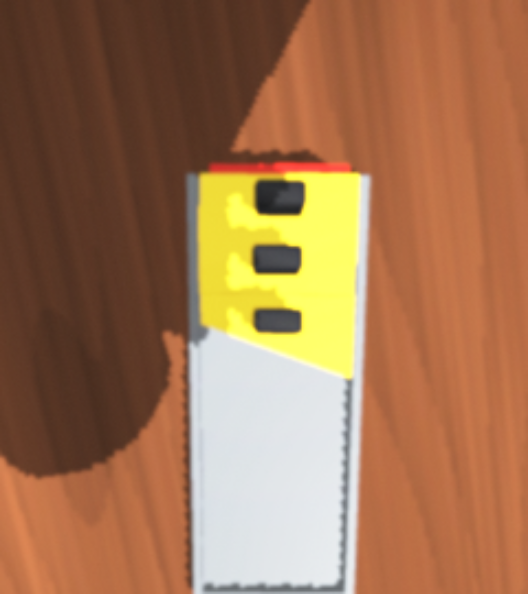

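Three wedges form a closed row with no visible gaps. Next is the wedge at (0.437, -0.272).

Run:
```python
from pp import *
p=pick((.4371,-.2723,np.radians(151.)),1,"p4")
if p is not None and grab(p,1):
    put(3)
    print(blobs())
    p=pick((.5998,-.188,np.radians(41)),0,"p5")
```

```text
wrist fit [ 0.4366 -0.2744] 151.7 0.119 top [ 0.4371 -0.2723] 151.0
width 0.01957668137227372 f [-0.7 -0.4  0.8]
lifted 0.01973514434408481
push [(3.0, np.float64(-0.8)), (2.0, np.float64(0.0)), (1.0, np.float64(-0.5)), (-0.0, np.float64(1.3)), (-1.0, np.float64(5.2))] slot 3 contact -1.0
fz -0.2
t 64.0583
[([0.596, -0.189], 409), ([0.47, -0.04], 557), ([0.473, -0.358], 450), ([0.46, 0.019], 136)]
wrist fit [ 0.6005 -0.1893] 39.9 0.111 top [ 0.5998 -0.188 ] 41.0
```

View pics/p5o.png

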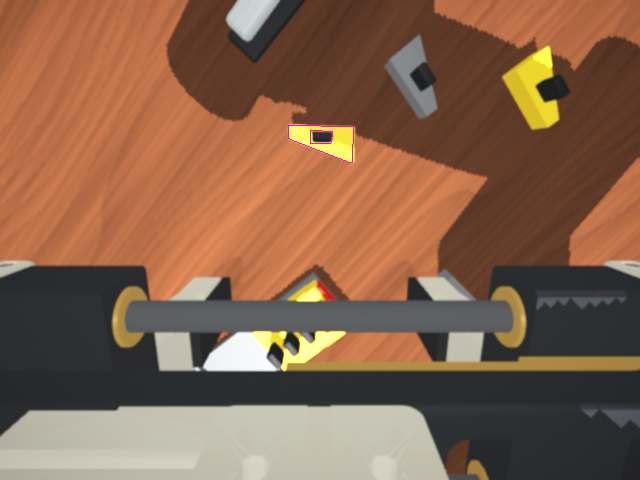

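The fit for wedge 5 is good at (320,140), and the stapler at (265,25) is clear. Continuing with it and then the last one.

Run:
```python
from pp import *
p=np.array([.6004,-.1889,np.radians(40.2)])
if grab(p,0):
    put(4)
    print(blobs())
    p=pick((.4688,-.3594,np.radians(167)),1,"p6")
    if p is not None and grab(p,1):
        put(5)
        im,c=view((.488,.0,.02),np.pi-.17,.2,"v6",(320,120)); cv2.imwrite("pics/v6c.png",cv2.resize(im[0:270,200:440],None,fx=2.2,fy=2.2)); print(current_time_s())
        print(blobs())
```

```text
width 0.01931445290776976 f [ 0.4 -0.8  0.3]
lifted 0.019535267834290194
push [(3.0, np.float64(0.5)), (2.0, np.float64(0.7)), (1.0, np.float64(2.2)), (-0.0, np.float64(5.8))] slot 4 contact -0.0
fz 2.0
t 74.5333
[([0.473, -0.358], 454), ([0.465, 0.05], 162)]
wrist fit [ 0.4675 -0.3616] 168.4 0.075 top [ 0.4688 -0.3594] 167.0
width 0.01976661612469484 f [ 0.7 -0.3 -1.1]
lifted 0.019749089503153815
push [(3.0, np.float64(-0.0)), (2.0, np.float64(-0.2)), (1.0, np.float64(-0.0)), (0.0, np.float64(0.2)), (-1.0, np.float64(5.6))] slot 5 contact -1.0
fz 1.8
t 85.7667
86.4167
[]
```

```bash
ls pics | grep v6
```

```text
v6.json
v6.png
v6c.png
```

View pics/v6c.png

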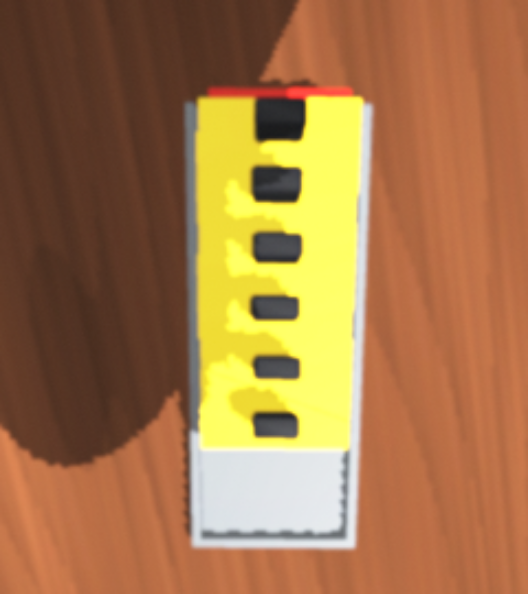

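Run:
```python
from pp import *
move_j([1.448,0.359,0.012,0,-1.224,-0.288]); hold(.3)
im=snapshot("top"); cv2.imwrite("pics/f_top.png",im); cv2.imwrite("pics/f_topc.png",cv2.resize(im[140:340,90:490],None,fx=2,fy=2))
im=snapshot("scene"); cv2.imwrite("pics/f_scene.png",im); cv2.imwrite("pics/f_scenec.png",cv2.resize(im[170:310,260:500],None,fx=3,fy=3)); print(current_time_s())
```

```text
88.925
```

View pics/f_topc.png

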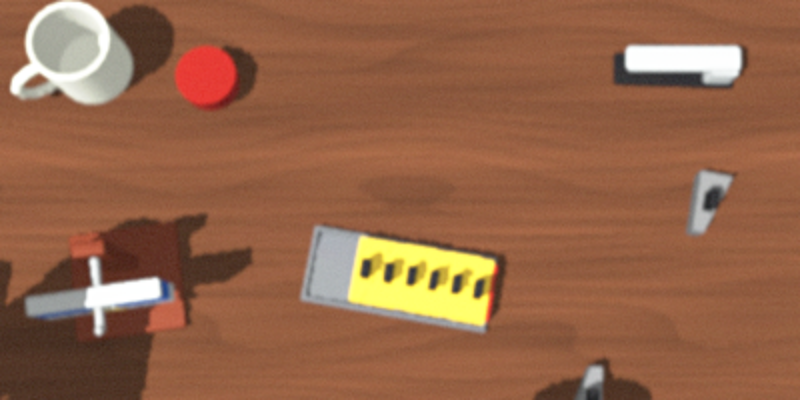

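View pics/f_scenec.png

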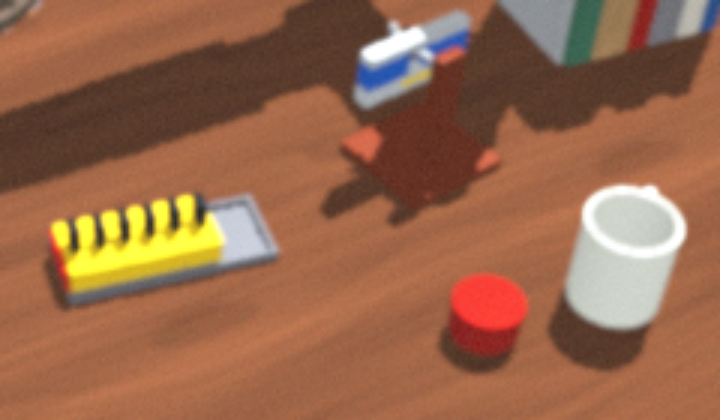

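Run:
```python
from pp import *
im,c=ld("v6"); y=yellow(im); y[262:]=0
m=cv2.morphologyEx(y.astype(np.uint8),cv2.MORPH_CLOSE,np.ones((25,25)))>0
K,L,S,_=cv2.connectedComponentsWithStats(m.astype(np.uint8)); m=L==(1+np.argmax(S[1:,4]))
for ln in(136,138,140,142):
    p,e=fit([(c,m)],[box(-32,32,0,ln,0,26)],[(*(TR-.092*ty),TA)],.004)
    d=p[:2]-TR; print(ln,"tray x,y start",np.round(1000*np.array([d@tx,d@ty]),1),"yaw rel",round(np.degrees(p[2]-TA),2),round(e,4))
a,b=cv2.imread("pics/top0.png").astype(int),cv2.imread("pics/f_top.png").astype(int)
for n,(r0,r1,c0,c1) in dict(mug=(135,200,90,160),tin=(160,196,175,212),stapler=(158,190,392,466)).items(): print(n,np.abs(a-b)[r0:r1,c0:c1].mean().round(1))
```

```text
136 tray x,y start [  1.  -92.6] yaw rel 0.3 0.0346
138 tray x,y start [  1.1 -93.1] yaw rel 0.38 0.0275
140 tray x,y start [  0.9 -93.4] yaw rel 0.34 0.0377
142 tray x,y start [  0.6 -93.5] yaw rel 0.07 0.05
mug 2.5
tin 3.1
stapler 2.3
```

View pics/f_top.png

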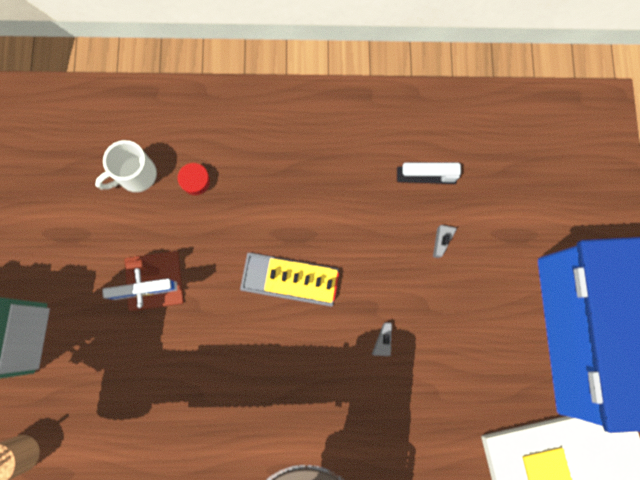

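The row fits best at 138 mm (6×23) starting at the wall, and no loose wedges remain. The yellow patch at (546,465) is a sticky note. The mug, tin and stapler are unchanged.

Run:
```python
from cell import *
print(current_time_s(), current_force()); sign_off()
```

```text
88.925 [ 0.39121077  1.01593505 -0.00401609]
the job is handed in; nothing more can be done
```

The kit is put away and the job was handed in at about 89 s. I hung the level by its slot on the stand's peg first. Then I packed all six yellow wedges into the tray, head to tail from the red wall. I pushed each wedge along until I felt about 5 N of contact.

**Final checks:**
- The level hangs on the peg with the arm clear.
- The row fits best at 138 mm, which is exactly six wedges, with no visible gaps. It starts at the red wall within about 1 mm of measuring error and lies parallel to the tray within about 0.4°.
- The mug, tin and stapler show no change between the first and last top pictures. The two grey look-alikes were not touched.

**Disagreements along the way:**
- The first fit on the second wedge failed because its colour mask was patchy. Widening the colour threshold fixed it.
- The cameras differed by 2–4 mm, so I set each wedge's final position by contact.
- I saw no wedge knocked aside during the run.

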